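Find the release notch of the stone case by touch

TASK

The flat dark wooden stone case has a drawer without a handle; its release key sits in a notch somewhere along the case's long edge on the robot's right, opposite the drawer front. With the fingers shut, touch that edge near its far end, the one with the brass corner plate, slide the fingertip lightly along it towards you until you find the notch, and press the key inside it until the drawer has come out as far as it goes; then take the hand away. Grasp, lift or shift nothing else on the bench, and do not push hard against the case.

Things in the scene. Friction and masses are not known exactly. Their poses are not given: they have to be found in the camera images.
- case: Flat dark-brown wooden stone case, 110 (its x) x 230 (its y) x 50 mm high, fixed to the bench. Origin at the centre of its underside, z up. Its -x face, looking to the robot's left, is the light-wood drawer front without handle; its +x face, on the robot's right, is the edge to sweep: vertical, smooth within 1 mm but for one notch. Its +y end is the far end.
- edge_far (a point): Point on the edge's face, 25 mm above the bench, 20 mm from the far end, below the 40 x 36 mm brass plate on the case's top: touch here first (up to 12 mm to either side is still right), then slide towards the case's -y. Overhead the lamp hangs 240 mm above the bench, over x 0.59 to 0.69 m, y -0.13 to 0.28 m of the robot frame. Axes as the case's.
- edge_mid (a point): Point on the edge's face 25 mm above the bench, 100 mm towards -y from edge_far. The notch's middle is up to 25 mm to either side of it. The notch is a slot 48 mm wide along the edge, open above and outwards. In it, 12 mm behind the edge's face, is a dark steel key (45 mm wide, from 7 to 43 mm above the bench) that moves 10 mm further in (towards -x) under 5 to 8 N and stays where left. Axes as the case's.
- drawer (a joint): How far the drawer has come out of the case's -x side: 0 shut, 0.030 m fully out. Driven by the key: 3 mm out for each mm the key is pressed in. It has no handle and stays where it is left.
- ring_gauge: Set of silver and gold sizing rings, 74 x 72 x 4 mm, lying loose on top of the case. Origin at the centre of the underside. Bystander.
- solder_tin: Round tin with yellow lid, 57 mm wide, 28 mm high, loose. Origin at the centre of the underside. Bystander.
- polish_jar: White jar with black lid, 54 mm wide, 50 mm high, loose. Origin at the centre of the underside. Bystander.
- borax_dish: White round dish, 72 mm wide, 18 mm high, loose. Origin at the centre of the underside. Bystander.
- ring_clamp: Orange wooden ring clamp lying down, 26 x 118 x 26 mm, long along its y, loose. Origin at the centre of the underside. Bystander.
- wax_spool: Green wire spool with wooden flanges, 44 mm wide, 34 mm high, loose. Origin at the centre of the underside. Bystander.
- tweezers: Steel tweezers lying flat, 14 x 142 x 9 mm, long along its y, loose. Origin at the centre of the underside. Bystander.

How it is judged:
By the outcome, as a careful person would: the job done as asked, in the order asked, and still so for the second after the job is handed in, with the robot touching nothing.
It also fails if it takes over 51 s, if anything falls off the work surface, if the arm or the gripper's body presses on something with over 40 N, if the wrist force passes 120 N, or if a joint passes its speed limit or range.

ROBOT

A 7-joint arm with a two-finger parallel gripper is mounted at the origin on a cart in front of the work surface, level with it; the furniture and walls round the work are solid. World frame = base frame: x ahead of the robot, y to its left, z up, the work surface at z = 0. Lengths are in m, angles in rad, forces in N, time in s.
With the tool pointing down it reaches from about 0.375 to 0.925 m from the base axis. Payload 3.1 kg.
Tool frame: the origin (TCP) lies between the finger pads; the fingertips stand 19 mm ahead of it and the grasp point (between the pads) is the TCP; z points along the fingers, y is the direction in which the jaws open and shut (so a half turn about z gives the same grasp; the last joint's range is limited). The gripper opens to 85 mm and grips with 20 to 120 N. Pads are 22 mm wide; open, the fingers measure 114 mm over their backs; the gripper's body (76 mm by 85 mm) begins 54 mm behind the grasp point. The pads swing forward as they close: fully open they stand 13 mm farther back than shut.
Start: joints at [-1.374, 0.383, 0.044, 1.598, -0.018, 1.161, -0.05], TCP at [0.189, 0.622, 0.25] pointing down, gripper open.
Joint ranges: [-2.61, 2.61], [-0.41, 2.15], [-1.48, 1.57], [0, 2.5], [-1.57, 4.71], [0.05, 1.97], [-2.85, 2.85]. Speed limits (rad/s): [2.79, 2.79, 3.14, 3.14, 3.14, 3.14, 3.14].

INTERFACE

Orientations are given as a unit quaternion [x, y, z, w].
In Python, from bench import move_ptp, movel, move_j, move_gripper, pause, inverse_kinematics, read_camera, camera_params, MotionError, sign_off, look_for, tip_of, read_time_s, read_qpos, read_joint_vel, read_effort, read_eef_pos, read_tcp_rot, read_ft_force, read_ft_torque, read_finger_gap gives the robot as it stands. Calls block until the motion is done:
- move_ptp(position, orientation): joint-space move of the TCP to a pose.
- movel(position, orientation=None, speed=0.15): straight line of the TCP; orientation=None keeps the orientation; speed is the mean speed in m/s.
- move_j(angles): joint-space move.
- move_gripper(opening, effort=None): finger opening in m; effort is the grip in N (None keeps the last); returns when the fingers have stopped.
- pause(seconds).
- inverse_kinematics(position, orientation): joint angles nearest the present ones, or None.
- read_camera(name): name is "side" or "top" or "wrist"; returns the picture (384x512x3 uint8, red, green, blue); there is no depth.
- camera_params(name): a dict with "K" (3x3 intrinsics, pixels), "camera_from_world" (4x4, takes a point from world to camera coordinates). Camera axes: x right, y down, z forward; pixel columns grow to the right and rows downward; lengths in m; the calibration is good to about 2 mm. A picture is of the moment at which its call begins: read the wrist's pose just before it. camera_params takes no time and is no camera call; for the wrist camera it gives the pose at the moment of the call.
A pose or a line that the arm cannot do raises MotionError and nothing moves.
- sign_off(): hands the job in, once; it reports no verdict.
Trained networks look in the newest picture that a camera, given by its name, has taken for a name from the list of things; names that differ only in an ending like _2 or _b are one class to them, and where a whole thing is asked for, a point or a joint stands for the part that bears it (a point fixed in the world has none). Each returns a list of dicts, best first, with "confidence" (0 to 1); they miss things now and then, are a little off and sometimes report something else, mostly with a low value. They report only what shows in the picture. A call takes as long as a camera call.
- look_for(camera, name): "at" ([column, row] in pixels, amid what is visible of it).
- tip_of(camera, name): "at" ([column, row] in pixels: a listed point, or the origin of a listed thing).
Readings, each from a call of its own:
- read_time_s(): time.
- read_qpos(): joint angles.
- read_joint_vel(): joint speeds.
- read_effort(): joint torques, N m.
- read_eef_pos(): TCP position.
- read_tcp_rot(): TCP orientation.
- read_ft_force(): force on the tool from outside, world axes, zero at the start.
- read_ft_torque(): the same for the moment, N m.
- read_finger_gap(): finger opening in m.
Only numpy, scipy, OpenCV 4.12 (cv2) and the standard library are available. Lean on these libraries where they do the work, as an engineer would, in place of code of your own. Each camera call takes 0.05 s, during which the arm holds its last target.

## Working session

There is one attempt and no reset: what is moved stays moved. The work goes in short steps, each a Python script; the robot and the scene stay as the last script left them, time stands still between calls to the robot, and variables do not carry over. Pictures are saved under pics/ and viewed, and the job is handed in when it is done.

```bash
mkdir -p pics; python3 - <<'E'
from bench import *
import cv2
for c in ["top","side"]:
    im=read_camera(c); cv2.imwrite(f"pics/{c}0.png",im[:,:,::-1])
    p=camera_params(c); print(c,p["K"],p["camera_from_world"])
    for n in ["case","edge_far","edge_mid","drawer","ring_gauge","solder_tin","polish_jar","borax_dish","ring_clamp","wax_spool","tweezers"]:
        a=[([round(float(v)) for v in d["at"]],round(d["confidence"],2)) for d in look_for(c,n)[:2]] if n[:4]!="edge" else None
        print(n,a,[([round(float(v),1) for v in d["at"]],round(d["confidence"],2)) for d in tip_of(c,n)[:2]] if n!="drawer" else 0)
print(read_time_s(),read_ft_force(),read_eef_pos(),read_tcp_rot())
E
```

```text
top [[351.65454141   0.         256.01084754]
 [  0.         351.65454141 192.22869807]
 [  0.           0.           1.        ]] [[ 0.00250867 -0.99999069  0.00351181  0.06481119]
 [-0.99086901 -0.00295916 -0.13479558  0.53983507]
 [ 0.13480471 -0.00314158 -0.99086721  1.19412447]
 [ 0.          0.          0.          1.        ]]
case [([335, 235], 0.95)] [([335.4, 232.5], 0.94)]
edge_far None [([344.7, 208.2], 0.61)]
edge_mid None []
drawer [([333, 236], 0.63)] 0
ring_gauge [([332, 258], 0.65)] [([333.0, 252.7], 0.59)]
solder_tin [([236, 195], 0.73)] [([234.5, 194.9], 0.5)]
polish_jar [([186, 178], 0.61)] [([185.2, 183.9], 0.78)]
borax_dish [([154, 160], 0.7)] [([153.5, 161.7], 0.57)]
ring_clamp [([204, 168], 0.69)] [([212.6, 165.8], 0.54), ([237.7, 196.0], 0.34)]
wax_spool [([315, 233], 0.67), ([353, 142], 0.59)] [([356.4, 144.6], 0.6), ([212.1, 167.8], 0.54)]
tweezers [] [([188.4, 180.8], 0.31)]
side [[350.34820205   0.         256.52140966]
 [  0.         350.34820205 191.36544664]
 [  0.           0.           1.        ]] [[ 0.98552554 -0.16895163  0.01395576 -0.5303984 ]
 [-0.07127431 -0.48763103 -0.87013559  0.11583689]
 [ 0.15381609  0.85654616 -0.49261475  0.86862225]
 [ 0.          0.          0.          1.        ]]
case [([209, 266], 0.72)] [([207.9, 280.1], 0.59)]
edge_far None [([256.0, 280.3], 0.79)]
edge_mid None [([206.6, 290.1], 0.57)]
drawer [([213, 269], 0.59)] 0
ring_gauge [] [([179.2, 257.2], 0.73)]
solder_tin [([253, 192], 0.77)] [([252.8, 194.7], 0.5)]
polish_jar [([251, 164], 0.85)] []
borax_dish [([268, 151], 0.48)] [([266.1, 152.6], 0.61)]
ring_clamp [([276, 178], 0.66), ([368, 286], 0.6)] [([274.8, 183.8], 0.76)]
wax_spool [([368, 288], 0.75)] [([368.5, 289.6], 0.94)]
tweezers [] []
2.0 [-0.42963554 -1.0797663  -0.74292142] [0.18884679 0.62196748 0.25028384] [ 1.46853017e-01  9.89158325e-01  1.09709985e-05 -7.17413176e-06]
```

View pics/top0.png

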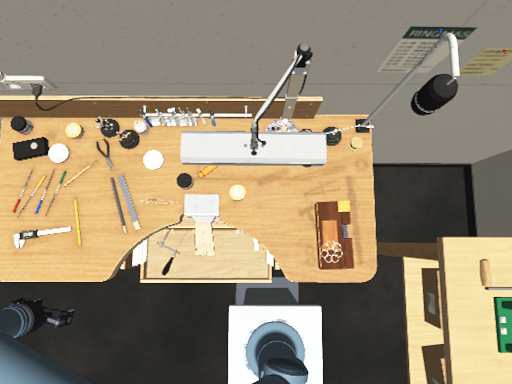

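View pics/side0.png

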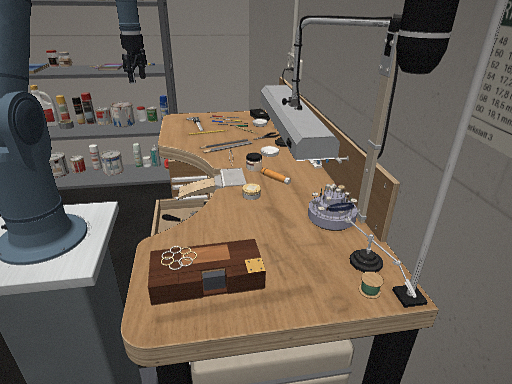

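```bash
python3 - <<'E'
import cv2
a=cv2.imread("pics/top0.png")[190:280,300:390]; cv2.imwrite("pics/topc.png",cv2.resize(a,None,fx=6.5,fy=6.5,interpolation=cv2.INTER_CUBIC))
a=cv2.imread("pics/side0.png")[225:315,140:280]; cv2.imwrite("pics/sidec.png",cv2.resize(a,None,fx=5.5,fy=5.5,interpolation=cv2.INTER_CUBIC))
E
```

```text
(no output)
```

View pics/topc.png

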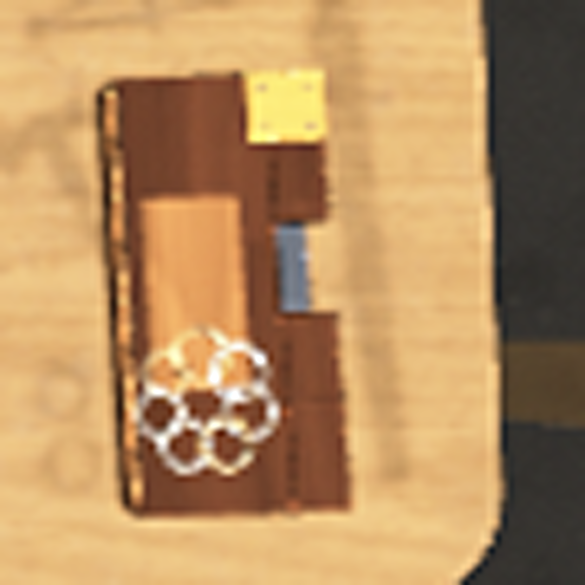

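View pics/sidec.png

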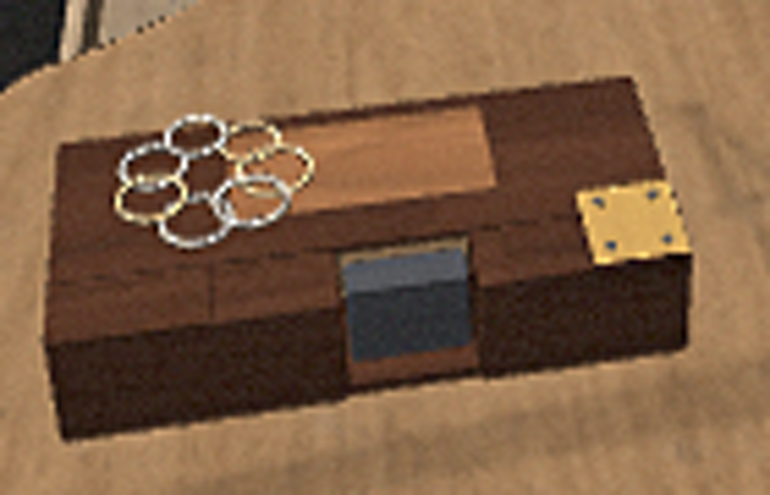

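```bash
cat > fit.py <<'E'
from bench import *
import numpy as np
from scipy.optimize import least_squares
P={c:camera_params(c) for c in("top","side")}
def proj(c,p):
    q=P[c]["camera_from_world"]; v=q[:3,:3]@p+q[:3,3]; u=P[c]["K"]@v; return u[:2]/u[2]
obs=[("top",(.055,.115,.05),(325,72)),("top",(.055,-.115,.05),(351,510)),("top",(-.055,.115,.05),(118,80)),("top",(-.055,-.115,.05),(140,513)),
("side",(.055,.115,.05),(690,258)),("side",(.055,-.115,.05),(45,342)),("side",(-.055,.115,.05),(632,78)),("side",(-.055,-.115,.05),(60,145)),("side",(.055,.115,0),(687,348)),("side",(.055,-.115,0),(65,438))]
def uv(c,p): return (np.array(p)+.5)/(6.5 if c=="top" else 5.5)-.5+np.array((300,190) if c=="top" else (140,225))
def W(s,l):
    c,n=np.cos(s[2]),np.sin(s[2]); return np.array([s[0]+c*l[0]-n*l[1],s[1]+n*l[0]+c*l[1],l[2]])
def fit(ob):
    return least_squares(lambda s:np.concatenate([proj(c,W(s,l))-uv(c,p) for c,l,p in ob]),[.45,-.24,-1.57],loss="soft_l1")
if __name__=="__main__":
    for o in(obs,obs[:4],obs[4:]):
        r=fit(o); print(r.x,r.fun.round(1))
    s=fit(obs).x
    for y in(.095,-.005): print(W(s,(.055,y,.025)),proj("top",W(s,(.055,y,.025))),proj("side",W(s,(.055,y,.025))))
    # notch edges
    for c,z,ps in(("top",.05,[(325,220),(335,313)]),("side",.05,[(470,285),(345,302)])):
        for p in ps:
            r=least_squares(lambda y:proj(c,W(s,(.055,y[0],z)))-uv(c,p),[0.]); print(c,r.x,r.fun)
    print(read_qpos())
E
python3 fit.py
```

```text
[ 0.39533173 -0.20389812 -1.53840385] [-0.5 -0.8 -0.  -0.3 -0.4 -1.1 -0.2  0.3  0.5 -0.4 -0.9 -0.1  0.2 -0.5
 -0.2 -0.8  0.4  1.4 -0.9  1.2]
[ 0.39389903 -0.20483543 -1.54355865] [-0.  -0.3  0.1  0.3  0.  -0.7 -0.1  0.6]
[ 0.39569966 -0.20304234 -1.53380052] [ 0.6 -0.9 -0.5 -0.2  0.2 -0.8 -0.2 -0.9  0.5  0.9 -0.6  1.1]
[ 0.49206317 -0.25579252  0.025     ] [347.565154   206.34960197] [255.59154007 281.66546229]
[ 0.39211563 -0.2590312   0.025     ] [349.43210626 234.9831507 ] [206.17110451 288.41294321]
top [0.03417648] [ 1.05224649 -0.06939399]
top [-0.01454227] [ 0.45993055 -0.03033169]
side [0.03334705] [0.00089468 0.00679678]
side [-0.01106108] [-0.01194913 -0.09077652]
[-1.373797    0.38287238  0.04391667  1.59790748 -0.01789924  1.16118493
 -0.04990347]
```

```bash
cat > h.py <<'E'
from bench import *
import numpy as np
S=np.array([.3953,-.2039,-1.5384])
def L(x,y,z):
    c,n=np.cos(S[2]),np.sin(S[2]); return [S[0]+c*x-n*y,S[1]+n*x+c*y,z]
a=(S[2]+np.pi)/2
QA=[np.cos(a),np.sin(a),0,0]; QB=[np.cos(a+np.pi/2),np.sin(a+np.pi/2),0,0]
def loc(p):
    d=np.array(p[:2])-S[:2];c,n=np.cos(S[2]),np.sin(S[2]); return c*d[0]+n*d[1],-n*d[0]+c*d[1]
EX=np.array([np.cos(S[2]),np.sin(S[2]),0]);EY=np.array([-np.sin(S[2]),np.cos(S[2]),0])
def f():
    F=np.array(read_ft_force()); return round(F@EX,2),round(F@EY,2),round(F[2],2)
E
python3 - <<'E'
from h import *
for q in(QA,QB):
    for p in(L(.1,.095,.25),L(.1,.095,.04),L(.06,.01,.04)):
        j=inverse_kinematics(p,q); print(np.round(p,3), None if j is None else np.round(j,2))
for p in ([.13,.41,.3],[.30,.30,.3],[.42,.0,.3],[.35,-.25,.3]): 
    j=inverse_kinematics(p,read_tcp_rot()); print(p,None if j is None else np.round(j,2))
E
```

```text
[ 0.493 -0.301  0.25 ] [-0.29  0.35  0.93  1.81 -0.31  1.14  0.78]
[ 0.493 -0.301  0.04 ] [-0.24  0.75  0.92  1.94 -0.79  0.87  1.14]
[ 0.407 -0.264  0.04 ] [-0.34  0.63  0.99  2.16 -0.78  0.77  1.2 ]
[ 0.493 -0.301  0.25 ] [-0.53  0.64  1.39  1.82 -0.66  1.26 -2.06]
[ 0.493 -0.301  0.04 ] [-0.45  1.18  1.36  1.95 -1.26  1.24 -1.71]
[ 0.407 -0.264  0.04 ] [-0.54  1.06  1.36  2.17 -1.22  1.13 -1.62]
[0.13, 0.41, 0.3] [-1.39 -0.09  0.03  2.03  0.    1.2  -0.09]
[0.3, 0.3, 0.3] [-1.09 -0.11  0.19  2.05  0.02  1.2   0.37]
[0.42, 0.0, 0.3] [-0.91 -0.21  0.73  2.08  0.15  1.22  1.04]
[0.35, -0.25, 0.3] [-0.68 -0.34  1.04  2.07  0.3   1.26  1.51]
```

```bash
python3 - <<'E'
from h import *
import cv2
move_gripper(0.0,60)
print(read_finger_gap(),read_time_s())
j=inverse_kinematics([.13,.41,.3],read_tcp_rot())
move_j(j); print(read_time_s())
j=np.array(j); j[0]=.52; j[6]+=-0.6; move_j(j)
print(read_eef_pos(),read_tcp_rot(),QA,QB,read_time_s())
for q in(QA,QB):
    for p in(L(.1,.095,.25),L(.1,.095,.04),L(.06,.01,.04)):
        k=inverse_kinematics(p,q); print(np.round(p,3), None if k is None else np.round(k,2))
for c in("side","top","wrist"): cv2.imwrite(f"pics/{c}1.png",read_camera(c)[:,:,::-1])
E
```

```text
-7.168473920546688e-05 2.7667
3.6667
[ 0.3445958  -0.25747989  0.29997615] [ 9.85489065e-01  1.69738893e-01  3.66391106e-05 -9.95247609e-05] [np.float64(0.6955606873896653), np.float64(0.7184673480110396), 0, 0] [np.float64(-0.7184673480110395), np.float64(0.6955606873896654), 0, 0] 6.1583
[ 0.493 -0.301  0.25 ] [ 0.46  0.25  0.01  1.78 -0.    1.12  0.51]
[ 0.493 -0.301  0.04 ] [ 0.49  0.52 -0.01  1.91  0.01  0.72  0.5 ]
[ 0.407 -0.264  0.04 ] [ 0.48  0.39  0.01  2.13 -0.01  0.63  0.53]
[ 0.493 -0.301  0.25 ] [ 0.45  0.25  0.02  1.78 -0.01  1.12 -2.63]
[ 0.493 -0.301  0.04 ] [ 0.4   0.52  0.09  1.91 -0.07  0.71 -2.58]
[ 0.407 -0.264  0.04 ] [ 0.45  0.39  0.04  2.13 -0.03  0.62 -2.6 ]
```

View pics/side1.png

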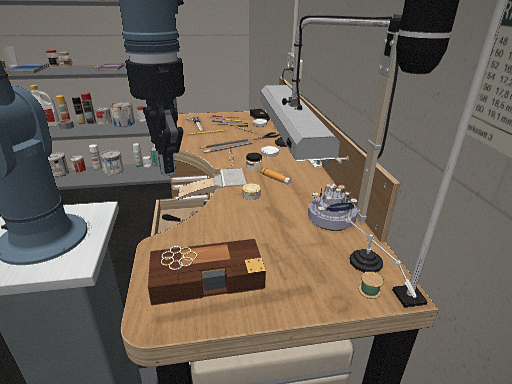

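View pics/wrist1.png

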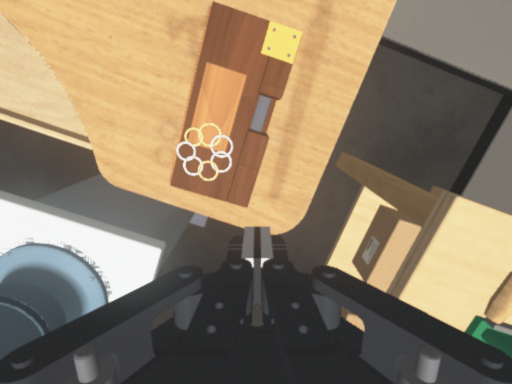

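```bash
python3 - <<'E'
from h import *
import cv2
move_ptp(L(.095,.095,.15),QA)
movel(L(.095,.095,.039),QA,speed=.15); print(f(),read_time_s())
movel(L(.071,.095,.039),QA,speed=.08); pause(.1); f0=f(); print(f0,read_time_s())
x=.071
while x>.058:
    x-=.0008; movel(L(x,.095,.039),QA,speed=.02)
    g=f(); print(round(x,4),g,np.round(loc(read_eef_pos()),4),round(read_time_s(),2))
    if g[0]-f0[0]>1.2: break
cv2.imwrite("pics/side2.png",read_camera("side")[:,:,::-1])
cv2.imwrite("pics/top2.png",read_camera("top")[:,:,::-1])
E
```

```text
(np.float64(0.25), np.float64(-0.28), np.float64(0.85)) 8.2917
(np.float64(1.08), np.float64(-0.09), np.float64(0.42)) 8.8417
0.0702 (np.float64(-0.84), np.float64(0.57), np.float64(-0.71)) [0.0706 0.0949] 9.09
0.0694 (np.float64(-0.19), np.float64(0.1), np.float64(-0.02)) [0.0694 0.095 ] 9.34
0.0686 (np.float64(-0.13), np.float64(-0.36), np.float64(-0.14)) [0.0685 0.095 ] 9.59
0.0678 (np.float64(0.4), np.float64(0.09), np.float64(-1.8)) [0.0677 0.095 ] 9.84
0.067 (np.float64(-0.6), np.float64(-0.2), np.float64(0.14)) [0.0669 0.095 ] 10.09
0.0662 (np.float64(1.72), np.float64(0.15), np.float64(0.17)) [0.0665 0.095 ] 10.34
0.0654 (np.float64(3.49), np.float64(0.63), np.float64(-1.62)) [0.0665 0.095 ] 10.59
```

View pics/side2.png

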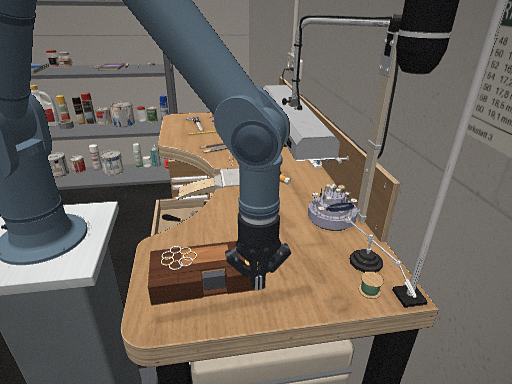

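```bash
python3 - <<'E'
from h import *
import cv2
x=.0654;y=.095;hist=0
while y>.0115:
    y-=.0055 if y>.03 else .003
    y=max(y,.0115)
    movel(L(x,y,.039),QA,speed=.025)
    g=(np.mean([f() for _ in range(3)],0)).round(2); p=np.round(loc(read_eef_pos()),4)
    print(round(x,4),round(y,4),g,p,round(read_time_s(),2))
    if abs(g[0])>9 or abs(g[1])>7: print("STOP");break
    x=float(np.clip(x-.00015*(3.3-g[0]),.0642,.0665))
cv2.imwrite("pics/side3.png",read_camera("side")[:,:,::-1])
E
```

```text
0.0654 0.0895 [5.03 2.68 0.52] [0.0665 0.0905] 11.06
0.0657 0.084 [4.65 1.5  0.63] [0.0666 0.085 ] 11.43
0.0659 0.0785 [4.38 1.47 0.5 ] [0.0666 0.0794] 11.79
0.066 0.073 [5.3  2.31 1.31] [0.0667 0.0738] 12.16
0.0663 0.0675 [3.9  1.82 1.12] [0.0667 0.0681] 12.53
0.0664 0.062 [ 4.41  2.36 -0.28] [0.0668 0.0624] 12.89
0.0665 0.0565 [ 4.45  1.82 -0.42] [0.0668 0.0569] 13.26
0.0665 0.051 [3.64 1.65 0.27] [0.0669 0.0514] 13.62
0.0665 0.0455 [4.3  1.73 0.74] [0.0669 0.046 ] 13.99
0.0665 0.04 [4.1  1.81 0.94] [0.0669 0.0406] 14.36
0.0665 0.0345 [ 4.52  1.86 -0.04] [0.0668 0.0351] 14.72
0.0665 0.029 [4.39 2.08 1.98] [0.0668 0.0297] 15.09
0.0665 0.026 [-0.29 -0.12  0.01] [0.0637 0.0237] 15.36
0.066 0.023 [-0.3  -0.13 -0.41] [0.065  0.0221] 15.63
0.0654 0.02 [-0.53  0.94  0.8 ] [0.0654 0.0197] 15.91
0.0648 0.017 [ 0.27 -0.01  0.84] [0.0648 0.0167] 16.18
0.0644 0.014 [-0.77 -0.93  0.2 ] [0.0644 0.0137] 16.46
0.0642 0.0115 [-0.23  0.08 -0.77] [0.0642 0.0112] 16.71
```

View pics/side3.png

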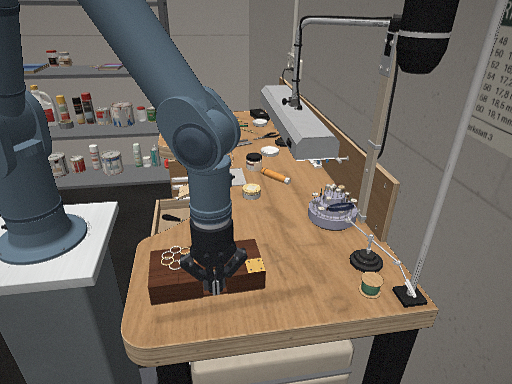

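```bash
python3 - <<'E'
from h import *
import cv2
y=.0108
movel(L(.058,y,.039),QA,speed=.03)
x=.058
while x>.0385:
    x-=.001
    movel(L(x,y,.039),QA,speed=.02)
    g=(np.mean([f() for _ in range(3)],0)).round(2); p=np.round(loc(read_eef_pos()),4)
    print(round(x,4),g,p,round(read_time_s(),2))
    if g[0]>10.5 or abs(g[1])>6: print("STOP");break
cv2.imwrite("pics/side4.png",read_camera("side")[:,:,::-1])
cv2.imwrite("pics/top4.png",cv2.resize(read_camera("top")[180:290,280:400,::-1],None,fx=5,fy=5))
E
```

```text
0.057 [0.31 0.43 0.14] [0.057  0.0108] 17.37
0.056 [-0.8   0.34  0.14] [0.056  0.0108] 17.62
0.055 [0.46 0.42 0.66] [0.0553 0.0108] 17.87
0.054 [ 2.94 -0.33 -0.44] [0.0551 0.0108] 18.12
0.053 [ 4.44 -0.08 -1.49] [0.0537 0.0109] 18.37
0.052 [ 4.98 -0.69 -0.49] [0.0521 0.0108] 18.62
0.051 [ 4.3  -0.01  0.06] [0.051  0.0109] 18.87
0.05 [ 4.59 -1.23  1.1 ] [0.0499 0.0108] 19.12
0.049 [ 3.48 -1.8   0.43] [0.0489 0.0109] 19.37
0.048 [ 4.72 -0.7   0.9 ] [0.0479 0.0108] 19.62
0.047 [ 4.17 -1.76  1.45] [0.0469 0.0108] 19.87
0.046 [ 3.6  -0.56  1.95] [0.0459 0.0108] 20.12
0.045 [ 4.43 -0.91  1.96] [0.0452 0.0108] 20.37
0.044 [ 7.34 -0.64  0.86] [0.0451 0.0108] 20.62
0.043 [ 8.01 -0.97  0.65] [0.0451 0.0108] 20.87
0.042 [ 9.96 -1.72 -1.38] [0.045  0.0108] 21.12
0.041 [10.63 -1.27 -2.29] [0.045  0.0108] 21.37
STOP
```

View pics/top4.png

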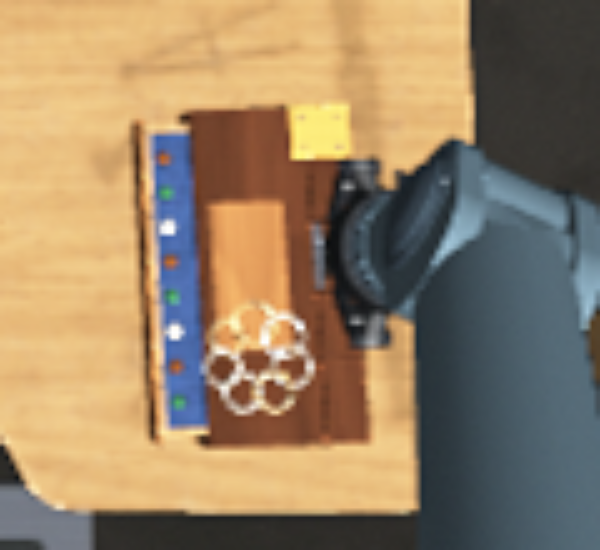

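The drawer is out, with blue lining and stones showing at columns 150-205. The key stalled after about 10 mm of travel. Next I withdraw straight out, then up.

```bash
python3 - <<'E'
from h import *
import cv2
movel(L(.060,.0108,.039),QA,speed=.04)
movel(L(.11,.0108,.039),QA,speed=.1)
movel(L(.11,.0108,.25),QA,speed=.15)
j=np.array(read_qpos()); j[0]=-.1 if False else j[0]
pause(.3)
print(f(),read_time_s())
cv2.imwrite("pics/side5.png",read_camera("side")[:,:,::-1])
t=read_camera("top"); cv2.imwrite("pics/top5.png",cv2.resize(t[180:290,280:400,::-1],None,fx=5,fy=5))
cv2.imwrite("pics/wrist5.png",read_camera("wrist")[:,:,::-1])
E
```

```text
(np.float64(0.64), np.float64(-0.78), np.float64(-0.01)) 24.6
```

View pics/side5.png

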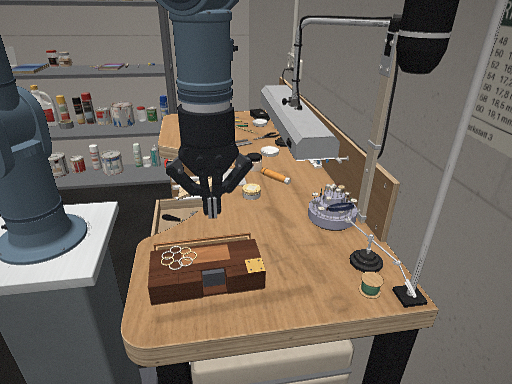

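View pics/wrist5.png

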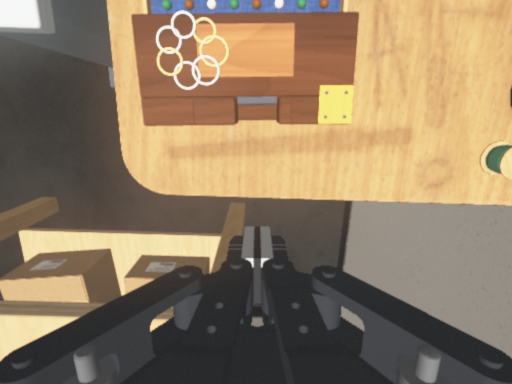

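View pics/top5.png

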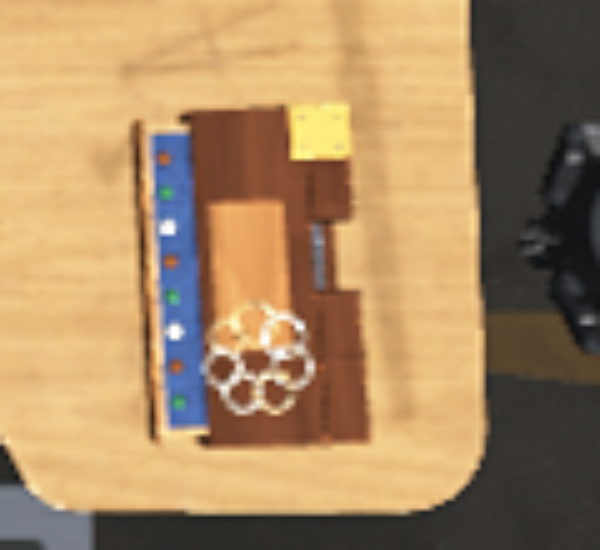

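```bash
python3 -c "
from bench import *
print(read_time_s(),read_joint_vel()); sign_off()"
```

```text
24.75 [ 3.62168695e-04 -1.95467085e-03  7.72843310e-05 -2.25496199e-03
 -3.01007740e-04  1.17713853e-03 -3.63270202e-04]
the job is handed in; nothing more can be done
```

The drawer is out and the job is handed in at 24.8 s of the 51 s allowed.

- **Touch and slide:** With the fingers shut, I touched the edge at edge_far and slid towards the robot with about 4–5 N against the edge. The fingertip dropped into the notch about 70 mm along, where the sideways force fell to zero.
- **Press:** I centred the finger in the notch and pressed the key. It moved in about 10 mm under 4–5 N. It then stopped while the force rose to 10.6 N, so I stopped there. The 4–5 N is slightly below the 5–8 N stated for the key.
- **Withdrawal:** I pulled the hand straight out and then up.
- **Last checks:** The final pictures show the drawer out with its stones visible, the key pushed in and the rings where they were. I saw no change in the other things. The hand was clear, with only sensor noise on the force reading. I judged that the drawer is fully out from the key's stop and the pictures. I did not measure its travel separately.

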